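# Feed broken shortbread to the food processor and hold the dial on pulse

## Robot

A 6-joint arm with a two-finger parallel gripper is mounted at the origin on the work surface. World frame = base frame: x ahead of the robot, y to its left, z up, the work surface at z = 0. Lengths are in m, angles in rad, forces in N, time in s.
With the tool pointing down it reaches from about 0.3 to 0.75 m from the base axis. Payload 8.5 kg.
Tool frame: the origin (TCP) lies midway between the tips of the shut fingers; the grasp point (between the pads) lies 19 mm behind it; x points along the fingers, y is the direction in which the jaws open and shut, and the axes are right-handed (so a half turn about x gives the same grasp; the last joint's range is limited). The gripper opens to 88 mm and grips with 3 to 60 N. Pads are 18 mm wide; open, the fingers measure 123 mm over their backs; the gripper's body (75 mm by 187 mm) begins 45 mm behind the grasp point.
Start: joints at [1.08, 0.381, 1.297, -0, 1.464, -0.215], TCP at [0.15, 0.529, 0.239] pointing down, gripper open.
Joint ranges: [-3.11, 3.11], [-0.89, 2.33], [0.22, 2.48], [-1.42, 4.56], [0.17, 2.85], [-2.88, 2.88]. Speed limits (rad/s): [2.39, 2.39, 3.14, 3.14, 3.14, 3.14].

## Interface

Orientations are given as a unit quaternion [w, x, y, z].
In Python, from station import status, imaging, manip gives the robot as it stands. The module is installed in compiled form; this text tells all that it offers.
- The arm moves only by the tool carry_out, never from a script. Its argument "rows" is a list of rows, each an object with "fingers": the finger opening in cm, from 0 to 8.81; "slide": the shift along the world's x, y, z in cm, a list of three; "twist": the turn, a rotation vector about the world's x, y, z in rad, a list of three. In form: [{"fingers": fingers, "slide": [tx, ty, tz], "twist": [wx, wy, wz]}, ...]. A call has 1 to 5 rows; each row shifts and turns the pose as measured when the row begins; what a row does not reach is not made up. A row lasts 1/10 s, in which the tool goes at most 50 mm and 8.59 degrees, less where a joint would pass 70% of its speed; a pose out of reach is approached as far as the arm can. A call is refused whole if a number of a shift passes 5 or a number of a turn 0.15, either way. A call with a gripper value outside its range is refused whole. The fingers move at their own pace and stop on an object; "squeeze" is the grip in N (left out, the last holds). Time passes only in rows, so rows that do not move let the fingers close. It gives the time, the measured TCP pose, the force and the opening at its end, in the units of the state.
- status.get_state(): the state, without advancing time (a new reading comes with each control period).
- imaging.camera(name): name is "side" or "top" or "wrist"; returns a dict with "pixels" (400x640x3 uint8, red, green, blue), "K" (3x3 intrinsics, pixels), "k1" (the pictures are not rectified: a ray, as slopes to the right and down, at radius r is drawn at 1 + k1 r^2 times it, then the intrinsics apply), "rvec" (rotation vector, rad) and "tvec" (3), from world to camera coordinates, as OpenCV has them; the wrist camera has in their place "T_tool_cam" (4x4, takes a point from camera to tool coordinates, whose origin is the TCP and whose axes are the tool frame's). Camera axes: x right, y down, z forward; pixel columns grow to the right and rows downward; lengths in m; the calibration is good to about 2 mm. A picture is of the moment at which its call begins: read the wrist's pose just before it. There is no depth.
- manip.sign_off(): hands the job in, once; it reports no verdict.
The state is a dict: "t": time; "qpos": joint angles; "joint_velocities": joint speeds; "tau": joint torques, N m; "tool_pos": TCP position; "orientation": TCP orientation; "wrist_force": force on the tool from outside, world axes, zero at the start; "ft_torque": the same for the moment, N m; "gripper_width": opening from 0.0 (shut) to 1.0 (fully open).
Only numpy, scipy, OpenCV 4.12 (cv2) and the standard library are available. Lean on these libraries where they do the work, as an engineer would, in place of code of your own. Each camera call takes 0.05 s, during which the arm holds its last target.

## Task

Pick the two broken shortbread fingers out of the batch on the wooden board and drop them down the food processor's feed chute into its bowl; the four whole ones stay where they lie. Then turn the processor's spring-loaded dial clockwise past its first and second clicks to the third (pulse, three red bars, as far as it goes) and keep it there: the program finishes while the gripper's fingers are still holding the dial on the third click, because it springs back to off as soon as it is let go. Leave everything else on the counter where it stands.

Things in the scene. Friction and masses are not known exactly. Their poses are not given: they have to be found in the camera images.
- board: Fixed wooden serving board, 270 x 270 mm, 16 mm thick. Origin at the centre of its underside, z up. Six shortbread fingers lie flat on it in two rows of three, about 80 mm apart side by side and 120 mm apart end to end, each turned a little; which of them are the broken ones changes.
- finger_a_mid (a point): Whole shortbread finger (must stay): 90 mm long (its x axis), 27 mm wide (y), 16 mm thick, square ends, 25 g, two rows of small dark pits on top. The point is its centre, half-way up.
- finger_b_mid (a point): Whole shortbread finger (must stay): 90 mm long (its x axis), 27 mm wide (y), 16 mm thick, square ends, 25 g, two rows of small dark pits on top. The point is its centre, half-way up.
- finger_c_mid (a point): Whole shortbread finger (must stay): 90 mm long (its x axis), 27 mm wide (y), 16 mm thick, square ends, 25 g, two rows of small dark pits on top. The point is its centre, half-way up.
- finger_d_mid (a point): Whole shortbread finger (must stay): 90 mm long (its x axis), 27 mm wide (y), 16 mm thick, square ends, 25 g, two rows of small dark pits on top. The point is its centre, half-way up.
- stub_short_mid (a point): Broken shortbread finger, the shorter one: same 27 mm width (y axis) and 16 mm thickness as the whole ones, but only about 45 mm long: one square end 24 mm from the point towards -x, one jagged broken end with pale crumb 17 to 25 mm from it towards +x. 13 g. The point is half-way up, in the middle of the width and about the middle of the length: grip there across the width.
- stub_long_mid (a point): Broken shortbread finger, the longer one: 27 mm wide (y axis), 16 mm thick, about 57 mm long: square end 30 mm from the point towards -x, slanting broken end with pale crumb 22 to 34 mm from it towards +x. 16 g. The point is half-way up, in the middle of the width and about the middle of the length: grip there across the width.
- chute_mouth (a point): Centre of the round open mouth of the feed chute on the food processor's lid, 263 mm above the counter. Mouth 119 mm across inside, narrowing to 101 mm within 25 mm, then open straight down into the bowl. Its z axis points up, its x axis runs from the dial towards the back of the machine.
- processor: Fixed food processor; origin at the centre of its underside, x axis from the dial console to the back, z up. Cream motor base 320 x 200 mm, 90 mm high under the clear bowl (176 mm across, axis at x = +60 mm), 70 mm high at the console (dial axis at x = -115 mm). Lid top at 197 mm, chute 125 mm across on it. A dark bowl handle stands out to y = -129 mm.
- bowl_floor (a point): Centre of the inner floor of the clear bowl, 94 mm above the counter, straight below the chute mouth. The bowl is 170 mm across inside (150 mm at the floor) and 95 mm deep up to the lid; a black tapered hub 36 mm high and a two-armed steel blade stand in it.
- dial_grip (a point): Middle of the grip bar of the black dial, on its vertical axis, 96 mm above the counter. This frame turns with the dial. The bar is 13 mm thick (y), 26 mm tall (13 mm up and down from the point), and runs along x from -26 mm to the white-lined pointer end at +40 mm; below it a round skirt 56 mm across. Pointer at off: 0.6 rad anticlockwise (from above) of the line to the bowl; at the third click 0.6 rad clockwise.
- dial (a joint): Angle of the dial, rad: 0 at off (dark square mark), growing clockwise seen from above. Clicks at 0.40 (one bar), 0.80 (two bars) and 1.20 (three red bars: pulse); end stop at 1.30. A spring pulls it back to 0 from anywhere: 0.05 N m at off, 0.10 N m at the third click; clicks add or take up to 0.03 N m and none keeps the dial by itself. Pinch the bar and twist, or push the bar's end round.
- glass: Bystander: loose clear stemmed glass, 70 mm across the foot, 144 mm high, at the left; origin at the centre of its underside.
- dropper: Bystander: loose amber dropper bottle with black cap, 42 mm across, 105 mm high, at the left; origin at the centre of its underside.
- cup: Bystander: loose pink cup, 72 mm across, 66 mm high, beyond the gap between board and processor; origin at the centre of its underside.
- tamper: Bystander: loose coffee tamper standing on its 58 mm steel foot, wooden handle up, 88 mm high, beyond the board; origin at the centre of its underside.
Things that resemble listed ones, but are neither listed nor needed, are in the scene too. What is shaped like the part that bears stub_long_mid but blue or green is not meant.

How it is judged:
On the way, in this order (a step that is already met when the one before it is completed fails the run):
1. both broken fingers are in the processor's bowl (horizontal distance between each of stub_short_mid, stub_long_mid and bowl_floor below 0.085 m and z of stub_short_mid in the frame of bowl_floor between -0.01 and 0.085 m and z of stub_long_mid in the frame of bowl_floor between -0.01 and 0.085 m), for 0.2 s.
2. the dial has been turned to the third click by the fingers (value of joint dial above 1.08 rad and contact force between dial and the fingers above 1 N), for 0.3 s.
At the end, for the whole second after the job is handed in: Both broken fingers lie in the bowl (within 85 mm of its axis, under 85 mm above its floor), the whole ones lie within 30 mm of where they started, and the robot's fingers press on the dial (over 1 N) and keep it still on the third click (above 1.08 rad; notch 1.20, stop 1.30) (all of step 1 and all of step 2 and velocity of joint dial between -0.1 and 0.1 rad/s and distance of each of finger_a_mid, finger_b_mid, finger_c_mid, finger_d_mid from where it was at the start of the episode below 0.03 m); the arm keeps its last pose, push and grip.
It fails at once if a whole shortbread finger is moved by more than 30 mm (distance of any of finger_a_mid, finger_b_mid, finger_c_mid, finger_d_mid from where it was at the start of the episode above 0.03 m).
It fails at once if the glass, the dropper bottle, the cup or the tamper is shoved more than 30 mm or tipped (distance of any of glass, dropper, cup, tamper from where it was at the start of the episode above 0.03 m or angle between any of glass, dropper, cup, tamper's own z axis and vertical above 0.35 rad).
It also fails if it takes over 66 s, if anything falls off the work surface, if the arm or the gripper's body presses on something with over 40 N, if the wrist force passes 120 N, or if a joint passes its speed limit or range.

## Working session

There is one attempt and no reset: what is moved stays moved. The work goes in short steps, Python scripts to look and compute and a tool call to move; the robot and the scene stay as the last step left them, time stands still between calls to the robot, and variables do not carry over. Pictures are saved under pics/ and viewed, and the job is handed in when it is done.

Besides the shell and the picture viewer there is one more tool, called after "Emit:" as a command line: name --argument value ..., lists and objects as JSON in quotes. carry_out: Moves the arm, as the interface text tells. Its arguments: {"type":"object","properties":{"rows":{"type":"array","items":{"type":"object","properties":{"fingers":{"type":"number"},"slide":{"type":"array","items":{"type":"number"}},"twist":{"type":"array","items":{"type":"number"}}}}},"squeeze":{"type":"number"}},"required":["rows"]}

```bash
mkdir -p pics; cat > h.py <<'E'
import numpy as np, cv2
from station import status, imaging, manip
def snap(name,fn):
    d=imaging.camera(name); cv2.imwrite('pics/'+fn,cv2.cvtColor(d['pixels'],cv2.COLOR_RGB2BGR))
    np.save('pics/'+fn+'.npy',d,allow_pickle=True); return d
def load(fn): return np.load('pics/'+fn+'.npy',allow_pickle=True).item()
def ray(d,u,v):
    K=np.array(d['K']);x=(u-K[0,2])/K[0,0];y=(v-K[1,2])/K[1,1]
    rd=np.hypot(x,y);r=rd
    for _ in range(50): r=rd/(1+d['k1']*r*r)
    s=r/rd if rd>0 else 1
    return np.array([x*s,y*s,1])
def pt(d,u,v,z):
    R=cv2.Rodrigues(np.array(d['rvec'],float))[0];t=np.array(d['tvec'],float).ravel()
    c=-R.T@t;w=R.T@ray(d,u,v);return c+w*(z-c[2])/w[2]
def proj(d,p):
    R=cv2.Rodrigues(np.array(d['rvec'],float))[0];t=np.array(d['tvec'],float).ravel()
    q=R@np.array(p)+t;x,y=q[:2]/q[2];s=1+d['k1']*(x*x+y*y);K=np.array(d['K'])
    return np.array([K[0,0]*x*s+K[0,2],K[1,1]*y*s+K[1,2]])
E
python3 - <<'E'
from h import *
for n in ['top','side','wrist']:
    d=snap(n,n+'0.png'); print(n,{k:np.array(v).round(3).tolist() for k,v in d.items() if k!='pixels'})
print(status.get_state())
E
```

```text
top {'K': [[417.398, 0.0, 320.112], [0.0, 417.398, 199.146], [0.0, 0.0, 1.0]], 'k1': 0.024, 'rvec': [2.189, -2.133, 0.161], 'tvec': [0.071, 0.547, 1.227]}
side {'K': [[459.685, 0.0, 315.067], [0.0, 459.685, 204.063], [0.0, 0.0, 1.0]], 'k1': -0.029, 'rvec': [2.295, -0.239, 0.116], 'tvec': [-0.496, 0.271, 1.291]}
wrist {'K': [[311.402, 0.0, 315.471], [0.0, 311.402, 204.191], [0.0, 0.0, 1.0]], 'k1': -0.046, 'T_tool_cam': [[0.0, -0.272, 0.962, -0.146], [1.0, 0.001, -0.0, -0.0], [-0.001, 0.962, 0.272, -0.07], [0.0, 0.0, 0.0, 1.0]]}
{'t': 0.15, 'qpos': array([ 1.07967908e+00,  3.81038638e-01,  1.29801415e+00,  1.03242368e-05,
        1.46362534e+00, -2.15283648e-01]), 'joint_velocities': array([-0.00048823, -0.00262311, -0.00235637,  0.00079441, -0.00019254,
       -0.00075913]), 'tau': array([ 1.79987564e-03, -4.38080835e+01, -2.24613440e+01,  7.13587459e-02,
        3.44074122e-02, -1.10494855e-04]), 'tool_pos': array([0.14968118, 0.52902117, 0.23830546]), 'orientation': array([ 0.70025617,  0.09685458,  0.70052848, -0.09757224]), 'wrist_force': array([-0.16768139,  0.59395234, -0.18758384]), 'ft_torque': array([ 0.02926631,  0.03441624, -0.00543664]), 'gripper_width': 1.0011930469309633}
```

View pics/top0.png

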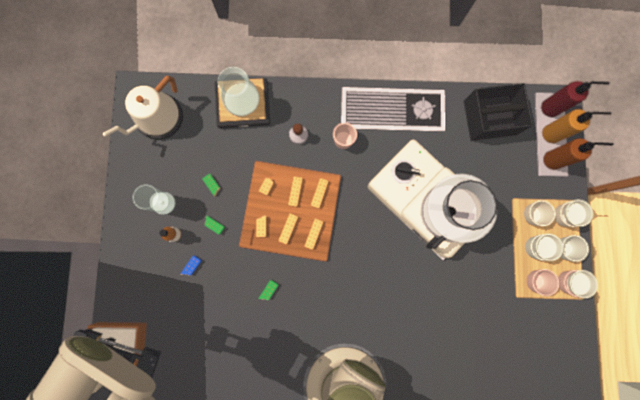

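View pics/side0.png

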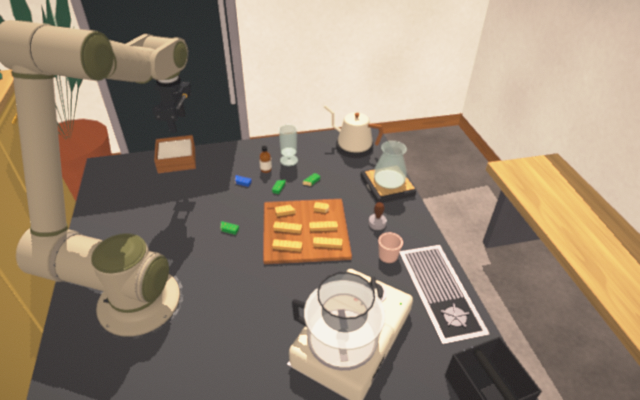

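View pics/wrist0.png

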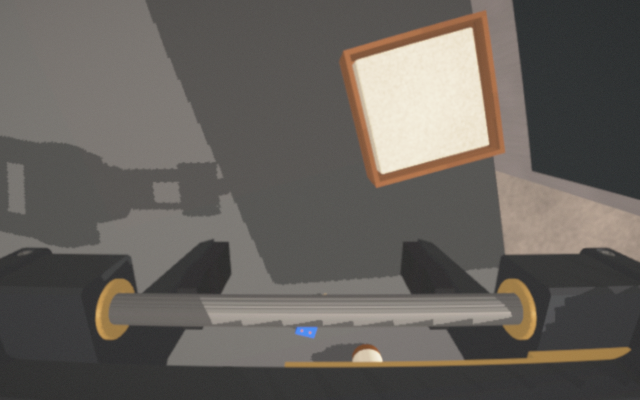

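The top view shows the board at about (291,211). The two short pieces are on its left, at about (267,186) and (261,227), and the four whole ones are at (296,191), (320,193), (288,229) and (314,234). The blue and green lookalikes lie off the board at (211,184), (214,225), (191,266) and (269,290). The dial is at about (406,171) and the chute mouth at about (470,203).

```bash
python3 - <<'E'
import cv2
a=cv2.imread('pics/top0.png')
cv2.imwrite('pics/c1.png',cv2.resize(a[155:265,235:345],None,fx=5.4,fy=5.4,interpolation=cv2.INTER_CUBIC))
cv2.imwrite('pics/c2.png',cv2.resize(a[135:265,360:505],None,fx=4.5,fy=4.5,interpolation=cv2.INTER_CUBIC))
b=cv2.imread('pics/side0.png')
cv2.imwrite('pics/c3.png',cv2.resize(b[260:400,280:420],None,fx=4,fy=4,interpolation=cv2.INTER_CUBIC))
E
```

```text
(no output)
```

View pics/c1.png

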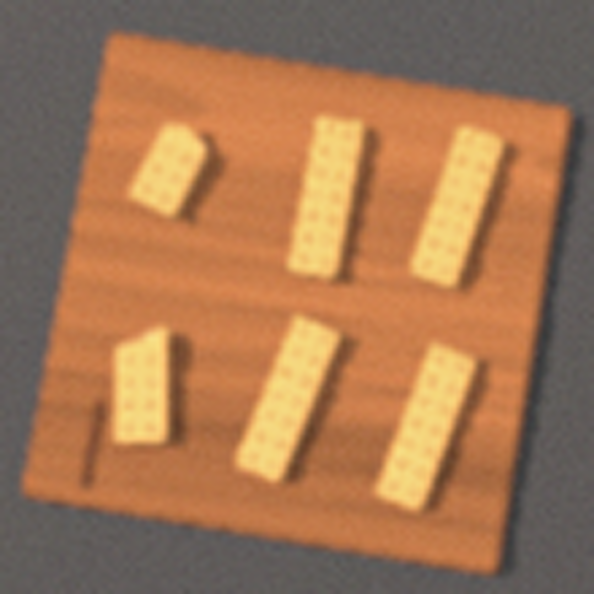

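View pics/c2.png

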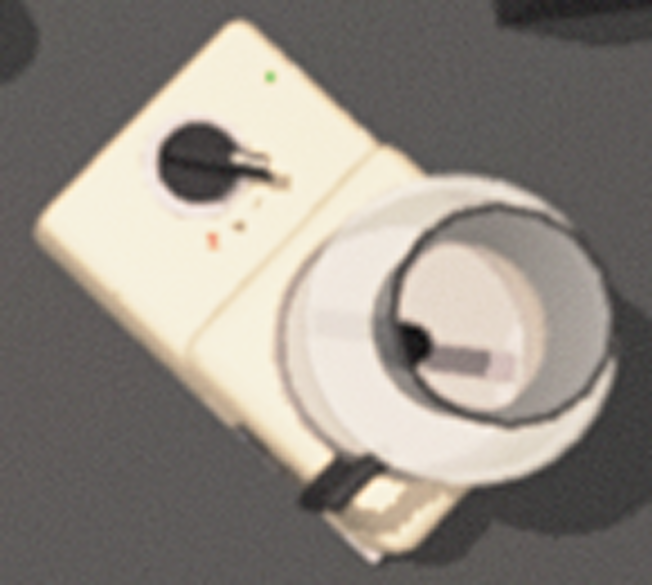

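View pics/c3.png

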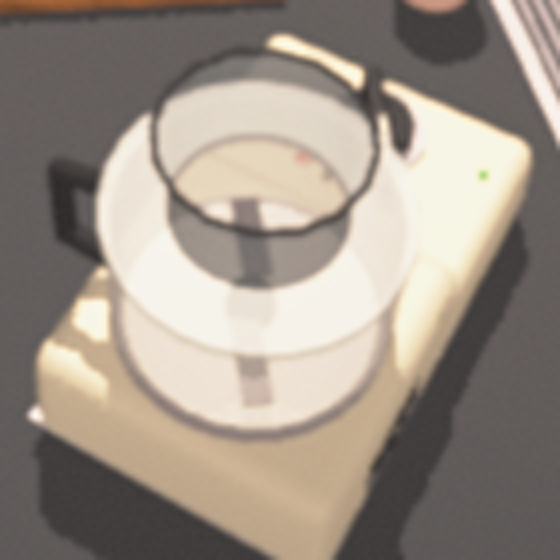

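Close crop c1 confirms the choice. The upper left piece is the short stub (45 mm): its square end runs from crop (128,195) to (178,217) and its jagged end faces up and right. The lower left piece is the long stub with the slanted end: square end (113,443)–(168,443), broken tips (115,345) and (167,327). In c2 the dial is at crop (200,162), its pointer end is at (275,178), and the chute mouth centre is at (505,315).

```bash
python3 - <<'E'
from h import *
d=load('top0.png')
f=lambda x,y,s,ox,oy,z: pt(d,(x+.5)/s-.5+ox,(y+.5)/s-.5+oy,z)
for n,c in dict(short=[(128,195),(178,217),(172,122),(210,150)],long=[(113,443),(168,443),(115,345),(167,327)]).items():
    P=np.array([f(x,y,5.4,235,155,.032)[:2] for x,y in c]); print(n,P.round(4).tolist())
    m=(P[0]+P[1])/2; w=P[1]-P[0]; w/=np.linalg.norm(w); ax=np.array([-w[1],w[0]])
    print(' sq mid',m,'len ax',(P[2]+P[3])/2-m,'width',np.linalg.norm(P[1]-P[0]),'w ang',np.arctan2(w[1],w[0]))
    side=P[2]-P[0]; print(' side angs',np.arctan2(*(P[2]-P[0])[::-1]),np.arctan2(*(P[3]-P[1])[::-1]),'lens',np.linalg.norm(P[2]-P[0]),np.linalg.norm(P[3]-P[1]))
for n,c in dict(A=[(320,115),(368,120),(335,280),(288,272)],B=[(460,125),(505,140),(458,288),(410,272)],C=[(297,317),(342,335),(280,483),(235,465)],D=[(432,343),(478,360),(423,512),(376,495)]).items():
    print(n,np.mean([f(x,y,5.4,235,155,.032)[:2] for x,y in c],0).round(4))
cm=f(503,315,4.5,360,135,.263);print('chute',cm)
for a,b in [((397,315),(612,315)),((505,205),(505,425))]: print(np.linalg.norm(f(*a,4.5,360,135,.263)-f(*b,4.5,360,135,.263)))
dg=f(200,162,4.5,360,135,.083);print('dial',dg,'at z',.07, 'ptr',f(272,176,4.5,360,135,.1))
v=cm-dg;print(np.hypot(*v[:2]),np.arctan2(v[1],v[0]))
# console corners at z .07
print([f(x,y,4.5,360,135,.07).round(3).tolist() for x,y in [(35,222),(240,18),(385,145),(188,350)]])
# tall things
for n,u,v,z in [('cup',345,130,.066),('tamper',299,127,.088),('glass top',146,197,.144),('drop',170,233,.1)]: print(n,pt(d,u,v,z).round(3))
s=load('side0.png')
for n,p in [('chute',cm),('dial',dg)]: print(n,proj(s,p))
print('side chute',pt(s,280+265/4-.4,260+140/4-.4,.263))
E
```

```text
short [[0.5661, 0.2731], [0.5544, 0.2447], [0.6083, 0.2502], [0.5929, 0.2283]]
 sq mid [0.56022971 0.25888234] len ax [ 0.04040794 -0.01964326] width 0.0307703852831654 w ang -1.9606074724307958
 side angs -0.49636840761324924 -0.4021497808622304 lens 0.0480569855138664 0.04190133917149178
long [[0.4273, 0.2753], [0.4281, 0.245], [0.4816, 0.2766], [0.4924, 0.2482]]
 sq mid [0.42769499 0.26010965] len ax [0.05929958 0.00230147] width 0.030305101929757938 w ang -1.5460935096522637
 side angs 0.024825777154130767 0.05056637186868422 lens 0.054298062032330285 0.06440014883553905
A [0.5684 0.1612]
B [0.565  0.0877]
C [0.4537 0.1792]
D [0.4404 0.1018]
chute [ 0.51121572 -0.28625078  0.263     ]
0.11847478969896431
0.12213336133939387
dial [ 0.62993563 -0.15883186  0.083     ] at z 0.07 ptr [ 0.61849271 -0.20155198  0.1       ]
0.17415509789725692 -2.320867305849138
[[0.589, -0.053, 0.07], [0.731, -0.189, 0.07], [0.647, -0.284, 0.07], [0.508, -0.154, 0.07]]
cup [0.753 0.016 0.066]
tamper [0.751 0.154 0.088]
glass top [0.524 0.562 0.144]
drop [0.429 0.505 0.1  ]
chute [345.35788552 294.35400787]
dial [372.73449296 289.99467677]
side chute [ 0.51208693 -0.28709901  0.263     ]
```

```bash
cat >> h.py <<'E'
from scipy.spatial.transform import Rotation as Ro
def where(tx=None,ty=None,tz=None,jaw=None):
    s=status.get_state();q=s['orientation'];R=Ro.from_quat([q[1],q[2],q[3],q[0]]).as_matrix()
    p=s['tool_pos'];y=R[:,1];yaw=np.arctan2(y[1],y[0])
    print('t',round(s['t'],2),'pos',p.round(4),'xax',R[:,0].round(3),'jaw',round(yaw,3),'q',s['qpos'].round(2),'F',s['wrist_force'].round(1),'w',round(s['gripper_width'],3))
    if tx is not None: print('cm',((np.array([tx,ty,tz])-p)*100).round(2))
    if jaw is not None:
        e=(jaw-yaw+np.pi/2)%np.pi-np.pi/2; print('dyaw',e)
    # level correction
    print('tilt fix rotvec',np.cross(R[:,0],[0,0,-1]).round(3))
E
python3 -c "
from h import *
where(.583,.249,.12,1.14)"
```

```text
t 0.15 pos [0.1497 0.529  0.2383] xax [-0.001 -0.001 -1.   ] jaw 1.295 q [ 1.08  0.38  1.3   0.    1.46 -0.22] F [-0.2  0.6 -0.2] w 1.001
cm [ 43.33 -28.   -11.83]
dyaw -0.15496174262557205
tilt fix rotvec [ 0.001 -0.001  0.   ]
```

Emit:
carry_out --rows '[{"fingers": 5, "slide": [4.5, -3, 0], "twist": [0, 0, -0.03]}, {"fingers": 5, "slide": [4.5, -3, 0], "twist": [0, 0, -0.03]}, {"fingers": 5, "slide": [4.5, -3, 0], "twist": [0, 0, -0.03]}, {"fingers": 5, "slide": [4.5, -3, 0], "twist": [0, 0, -0.03]}, {"fingers": 5, "slide": [4.5, -3, 0], "twist": [0, 0, -0.03]}]'

```text
t: 0.65
tool_pos: [0.3583, 0.3879, 0.2373]
orientation: [0.691, 0.147, 0.692, -0.148]
wrist_force: [1.1, 0.9, -0.3]
gripper_width: 0.578
```

Emit:
carry_out --rows '[{"fingers": 5, "slide": [4.5, -3, 0], "twist": [0, 0, 0]}, {"fingers": 5, "slide": [4.5, -3, 0], "twist": [0, 0, 0]}, {"fingers": 5, "slide": [4.5, -3, 0], "twist": [0, 0, 0]}, {"fingers": 5, "slide": [4.5, -3, -2], "twist": [0, 0, 0]}, {"fingers": 5, "slide": [4.5, -1, -3], "twist": [0, 0, 0]}]'

```text
t: 1.15
tool_pos: [0.564, 0.2663, 0.1957]
orientation: [0.692, 0.149, 0.69, -0.148]
wrist_force: [0.3, 1.0, 0.1]
gripper_width: 0.565
```

```bash
python3 -c "
from h import *
where(.583,.249,.12,1.14)"
```

```text
t 1.15 pos [0.564  0.2663 0.1957] xax [ 0.003  0.    -1.   ] jaw 1.147 q [ 0.25  0.54  1.15 -0.    1.45 -0.9 ] F [0.3 1.  0.1] w 0.565
cm [ 1.9  -1.73 -7.57]
dyaw -0.007145921850737258
tilt fix rotvec [-0.     0.003  0.   ]
```

Emit:
carry_out --rows '[{"fingers": 5, "slide": [1.9, -1.7, -2.5], "twist": [0, 0, 0]}, {"fingers": 5, "slide": [0, 0, -3], "twist": [0, 0, 0]}, {"fingers": 5, "slide": [0, 0, -2], "twist": [0, 0, 0]}, {"fingers": 5, "slide": [0, 0, 0], "twist": [0, 0, 0]}]'

```text
t: 1.55
tool_pos: [0.5871, 0.2441, 0.1119]
orientation: [0.69, 0.15, 0.692, -0.152]
wrist_force: [0.7, 0.2, -0.6]
gripper_width: 0.565
```

```bash
python3 -c "
from h import *
where(.583,.249,.019,1.14)
d=snap('wrist','w1.png'); snap('top','t1.png')
s=status.get_state();q=s['orientation'];R=Ro.from_quat([q[1],q[2],q[3],q[0]]).as_matrix();T=np.array(d['T_tool_cam'])
def wp(P):
    c=np.linalg.inv(T)@np.r_[R.T@(np.array(P)-s['tool_pos']),1];x,y=c[:2]/c[2];k=1+d['k1']*(x*x+y*y);K=d['K'];return K[0][0]*x*k+K[0][2],K[1][1]*y*k+K[1][2]
print(wp([.583,.249,.032]), [wp(a+[.032]) for a in [[0.5661, 0.2731], [0.5544, 0.2447], [0.6083, 0.2502], [0.5929, 0.2283]]])"
```

```text
t 1.55 pos [0.5871 0.2441 0.1119] xax [-0.004 -0.002 -1.   ] jaw 1.141 q [ 0.21  0.64  1.23 -0.    1.28 -0.93] F [ 0.7  0.2 -0.6] w 0.565
cm [-0.41  0.49 -9.29]
dyaw -0.0005906203068182236
tilt fix rotvec [ 0.002 -0.004  0.   ]
(np.float64(317.95241593504244), np.float64(201.93923439817803)) [(np.float64(338.0926467707715), np.float64(168.9672149122478)), (np.float64(296.7560291726087), np.float64(170.51895442517326)), (np.float64(332.69922563472164), np.float64(229.61835499968726)), (np.float64(299.0319502983274), np.float64(223.71092077109952))]
```

View pics/w1.png

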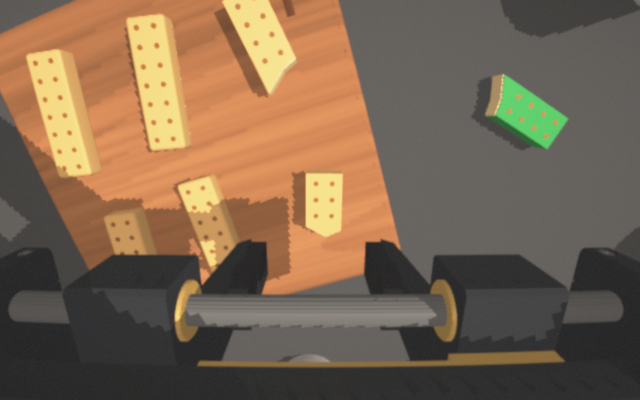

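The wrist picture w1 shows the short stub square to the jaws. Its square end runs (306,173)–(342,173) and its sides reach down to about y=230, with the tip at (326,236). I'll locate it from these pixels.

```bash
cat >> h.py <<'E'
def wpt(d,s,u,v,z):
    q=s['orientation'];R=Ro.from_quat([q[1],q[2],q[3],q[0]]).as_matrix();T=np.array(d['T_tool_cam'])
    c=R@T[:3,3]+s['tool_pos'];w=R@T[:3,:3]@ray(d,u,v);return c+w*(z-c[2])/w[2]
E
python3 -c "
from h import *
d=load('w1.png');s=status.get_state();print(s['t'],s['tool_pos'])
P=[wpt(d,s,u,v,.032).round(4) for u,v in [(306,173),(342,173),(306,230),(342,228)]];print(P,(P[0]+P[1])/2)
m=(P[0]+P[1])/2;a=-.43;print(m[0]+.024*np.cos(a),m[1]+.024*np.sin(a))
# long stub visible corners
P=[wpt(d,s,u,v,.032).round(4) for u,v in [(270,93),(294,60)]];print(P)
"
```

```text
1.65 [0.58813037 0.24473969 0.11503581]
[array([0.5589, 0.2502, 0.032 ]), array([0.5701, 0.2745, 0.032 ]), array([0.5999, 0.231 , 0.032 ]), array([0.6101, 0.2574, 0.032 ])] [0.5645  0.26235 0.032  ]
0.5863151779921972 0.2523451007416989
[array([0.4971, 0.2512, 0.032 ]), array([0.4847, 0.2757, 0.032 ])]
```

Emit:
carry_out --rows '[{"fingers": 5, "slide": [-0.3, 0.6, -3], "twist": [0, 0, 0]}, {"fingers": 5, "slide": [0, 0, -3], "twist": [0, 0, 0]}, {"fingers": 5, "slide": [0, 0, -1], "twist": [0, 0, 0]}, {"fingers": 5, "slide": [0, 0, 0], "twist": [0, 0, 0]}]'

```text
t: 2.05
tool_pos: [0.5878, 0.2529, 0.0509]
orientation: [0.696, 0.152, 0.686, -0.148]
wrist_force: [-0.3, 0.7, -0.1]
gripper_width: 0.567
```

```bash
python3 -c "
from h import *
where(.585,.251,.0195,1.14)"
```

```text
t 2.05 pos [0.5878 0.2529 0.0509] xax [ 0.014  0.002 -1.   ] jaw 1.143 q [ 0.22  0.71  1.29 -0.    1.13 -0.92] F [-0.3  0.7 -0.1] w 0.567
cm [-0.28 -0.19 -3.14]
dyaw -0.0030587796863390526
tilt fix rotvec [-0.002  0.014  0.   ]
```

Emit:
carry_out --rows '[{"fingers": 5, "slide": [-0.2, -0.2, -1.5], "twist": [0, 0.01, 0]}, {"fingers": 5, "slide": [-0.1, 0, -0.8], "twist": [0, 0, 0]}, {"fingers": 5, "slide": [0, 0, -0.3], "twist": [0, 0, 0]}, {"fingers": 5, "slide": [0, 0, 0], "twist": [0, 0, 0]}]'

```text
t: 2.45
tool_pos: [0.5864, 0.2513, 0.0272]
orientation: [0.694, 0.152, 0.688, -0.148]
wrist_force: [-0.4, 0.2, 0.5]
gripper_width: 0.569
```

```bash
python3 -c "
from h import *
where(.585,.251,.0195,1.14)"
```

```text
t 2.45 pos [0.5864 0.2513 0.0272] xax [ 0.009  0.004 -1.   ] jaw 1.143 q [ 0.22  0.73  1.31  0.    1.09 -0.93] F [-0.4  0.2  0.5] w 0.569
cm [-0.14 -0.03 -0.77]
dyaw -0.003301395515935779
tilt fix rotvec [-0.004  0.009  0.   ]
```

Emit:
carry_out --rows '[{"fingers": 5, "slide": [-0.1, 0, -0.6], "twist": [0, 0, 0]}, {"fingers": 5, "slide": [0, 0, -0.2], "twist": [0, 0, 0]}, {"fingers": 5, "slide": [0, 0, 0], "twist": [0, 0, 0]}, {"fingers": 1.5, "slide": [0, 0, 0], "twist": [0, 0, 0]}, {"fingers": 1.5, "slide": [0, 0, 0], "twist": [0, 0, 0]}]' --squeeze 15

```text
t: 2.95
tool_pos: [0.5859, 0.2514, 0.0195]
orientation: [0.694, 0.152, 0.688, -0.148]
wrist_force: [0.5, -0.2, -0.3]
gripper_width: 0.411
```

Emit:
carry_out --rows '[{"fingers": 1.5, "slide": [0, 0, 0], "twist": [0, 0, 0]}, {"fingers": 1.5, "slide": [0, 0, 0], "twist": [0, 0, 0]}, {"fingers": 1.5, "slide": [0, 0, 0], "twist": [0, 0, 0]}, {"fingers": 1.5, "slide": [0, 0, 0], "twist": [0, 0, 0]}]'

```text
t: 3.35
tool_pos: [0.586, 0.2514, 0.0198]
orientation: [0.695, 0.152, 0.687, -0.148]
wrist_force: [-0.6, -1.0, -0.4]
gripper_width: 0.302
```

```bash
python3 -c "
from h import *
where(.585,.251,.0195,1.14)
snap('wrist','w2.png')"
```

```text
t 3.35 pos [0.586  0.2514 0.0198] xax [ 0.011  0.004 -1.   ] jaw 1.143 q [ 0.22  0.74  1.32  0.    1.07 -0.92] F [-0.6 -1.  -0.4] w 0.302
cm [-0.1  -0.04 -0.03]
dyaw -0.003272329041571709
tilt fix rotvec [-0.004  0.011  0.   ]
```

View pics/w2.png

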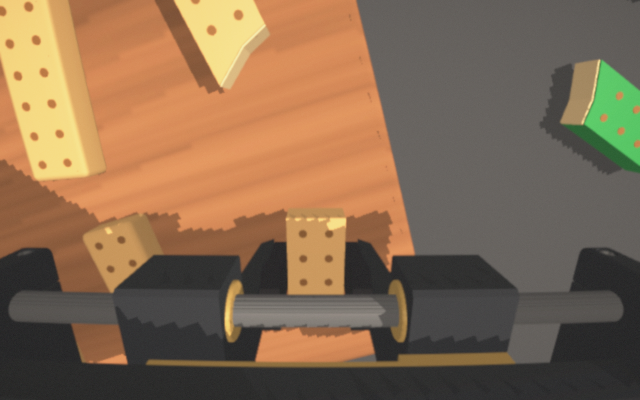

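The short stub is held, with the opening at 26.6 mm. Now lifting it and carrying it to the chute.

Emit:
carry_out --rows '[{"fingers": 1.5, "slide": [0, 0, 3], "twist": [0, 0, 0]}, {"fingers": 1.5, "slide": [0, 0, 5], "twist": [0, 0, 0]}, {"fingers": 1.5, "slide": [0, 0, 5], "twist": [0, 0, 0]}, {"fingers": 1.5, "slide": [0, -2, 5], "twist": [0, 0, 0]}, {"fingers": 1.5, "slide": [-0.5, -3, 4], "twist": [0, 0, 0]}]'

```text
t: 3.9
tool_pos: [0.5769, 0.2043, 0.235]
orientation: [0.69, 0.149, 0.692, -0.148]
wrist_force: [0.5, -0.1, -0.2]
gripper_width: 0.303
```

Emit:
carry_out --rows '[{"fingers": 1.5, "slide": [-0.7, -3, 4], "twist": [0, 0, 0]}, {"fingers": 1.5, "slide": [-0.7, -4, 2], "twist": [0, 0, 0]}, {"fingers": 1.5, "slide": [-0.7, -5, 0], "twist": [0, 0, 0]}, {"fingers": 1.5, "slide": [-0.7, -5, 0], "twist": [0, 0, 0]}, {"fingers": 1.5, "slide": [-0.7, -5, 0], "twist": [0, 0, 0]}]'

```text
t: 4.4
tool_pos: [0.5412, -0.0151, 0.3031]
orientation: [0.696, 0.148, 0.687, -0.145]
wrist_force: [0.9, 0.3, -0.3]
gripper_width: 0.306
```

```bash
python3 -c "
from h import *
where(.512,-.287,.29,1.14)"
```

```text
t 4.4 pos [ 0.5412 -0.0151  0.3031] xax [ 0.013  0.001 -1.   ] jaw 1.153 q [-0.25  0.32  1.2   0.    1.61 -1.4 ] F [ 0.9  0.3 -0.3] w 0.306
cm [ -2.92 -27.19  -1.31]
dyaw -0.012960185801531798
tilt fix rotvec [-0.001  0.013  0.   ]
```

Emit:
carry_out --rows '[{"fingers": 1.5, "slide": [-0.5, -5, 0], "twist": [0, 0, 0]}, {"fingers": 1.5, "slide": [-0.5, -5, 0], "twist": [0, 0, 0]}, {"fingers": 1.5, "slide": [-0.5, -5, 0], "twist": [0, 0, 0]}, {"fingers": 1.5, "slide": [-0.5, -5, 0], "twist": [0, 0, 0]}, {"fingers": 1.5, "slide": [-0.5, -3.5, 0], "twist": [0, 0, 0]}]'

```text
t: 4.9
tool_pos: [0.5133, -0.2519, 0.3041]
orientation: [0.696, 0.148, 0.687, -0.146]
wrist_force: [0.0, 0.6, -0.2]
gripper_width: 0.304
```

Emit:
carry_out --rows '[{"fingers": 1.5, "slide": [0, 0, 0], "twist": [0, 0, 0]}]'

```text
t: 5.0
tool_pos: [0.5123, -0.2557, 0.3033]
orientation: [0.696, 0.15, 0.687, -0.148]
wrist_force: [0.6, 1.1, -0.6]
gripper_width: 0.308
```

```bash
python3 -c "
from h import *
where(.512,-.287,.275,1.14)"
```

```text
t 5.0 pos [ 0.5123 -0.2557  0.3033] xax [ 0.013  0.    -1.   ] jaw 1.147 q [-0.67  0.38  1.11  0.01  1.64 -1.82] F [ 0.6  1.1 -0.6] w 0.308
cm [-0.03 -3.13 -2.83]
dyaw -0.0069154944315130695
tilt fix rotvec [-0.     0.013  0.   ]
```

Emit:
carry_out --rows '[{"fingers": 1.5, "slide": [0, -2.5, -1], "twist": [0, 0, 0]}, {"fingers": 1.5, "slide": [0, -0.7, -1.5], "twist": [0, 0, 0]}, {"fingers": 1.5, "slide": [0, 0, 0], "twist": [0, 0, 0]}, {"fingers": 1.5, "slide": [0, 0, 0], "twist": [0, 0, 0]}]'

```text
t: 5.4
tool_pos: [0.5125, -0.2868, 0.2785]
orientation: [0.696, 0.15, 0.686, -0.147]
wrist_force: [-0.8, -0.1, -0.1]
gripper_width: 0.304
```

```bash
python3 -c "
from h import *
where(.512,-.287,.275,1.14)
a=snap('top','t2.png')['pixels'];b=snap('side','s2.png')['pixels']
import cv2
cv2.imwrite('pics/c4.png',cv2.cvtColor(np.hstack([cv2.resize(x,(400,400),interpolation=cv2.INTER_CUBIC) for x in (a[130:270,400:540],b[210:350,280:420])]),cv2.COLOR_RGB2BGR))"
```

```text
t 5.4 pos [ 0.5125 -0.2868  0.2785] xax [ 0.014  0.001 -1.   ] jaw 1.147 q [-0.72  0.42  1.12  0.01  1.59 -1.86] F [-0.8 -0.1 -0.1] w 0.304
cm [-0.05 -0.02 -0.35]
dyaw -0.006705795700994832
tilt fix rotvec [-0.001  0.014  0.   ]
```

View pics/c4.png

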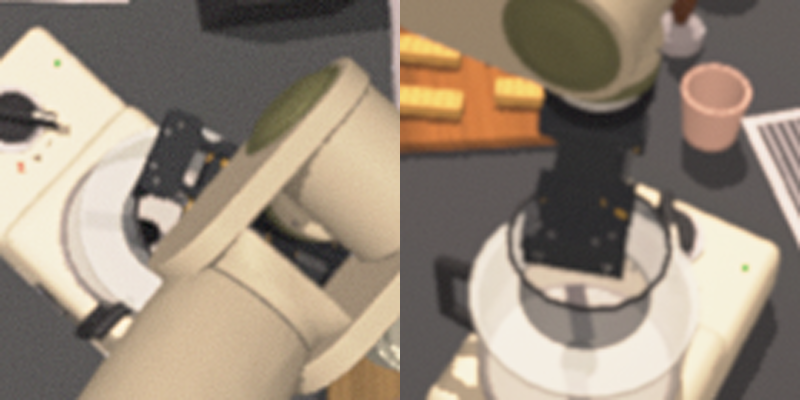

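The pictures show the gripper centred over the chute mouth, so I'm releasing.

Emit:
carry_out --rows '[{"fingers": 5.5, "slide": [0, 0, 0], "twist": [0, 0, 0]}, {"fingers": 5.5, "slide": [0, 0, 0], "twist": [0, 0, 0]}, {"fingers": 5.5, "slide": [0, 0, 0], "twist": [0, 0, 0]}, {"fingers": 5.5, "slide": [0, 0, 0], "twist": [0, 0, 0]}, {"fingers": 5.5, "slide": [0, 0, 3], "twist": [0, 0, 0]}]'

```text
t: 6.0
tool_pos: [0.5125, -0.2843, 0.3079]
orientation: [0.695, 0.15, 0.688, -0.146]
wrist_force: [-0.4, 0.2, 0.7]
gripper_width: 0.63
```

Emit:
carry_out --rows '[{"fingers": 5.5, "slide": [0, 5, 2], "twist": [0, 0, 0.05]}, {"fingers": 5.5, "slide": [0, 5, 0], "twist": [0, 0, 0.05]}, {"fingers": 5.5, "slide": [0, 5, 0], "twist": [0, 0, 0.05]}, {"fingers": 5.5, "slide": [0, 5, 0], "twist": [0, 0, 0.05]}, {"fingers": 5.5, "slide": [0, 5, 0], "twist": [0, 0, 0.05]}]'

```text
t: 6.5
tool_pos: [0.512, -0.0388, 0.3302]
orientation: [0.71, 0.062, 0.699, -0.059]
wrist_force: [0.8, 0.4, -0.1]
gripper_width: 0.625
```

```bash
python3 -c "
from h import *
where(.459,.261,.10,1.6)
a=snap('top','t3.png')['pixels'];b=snap('side','s3.png')['pixels']
import cv2
cv2.imwrite('pics/c5.png',cv2.cvtColor(np.hstack([cv2.resize(x,(400,400),interpolation=cv2.INTER_CUBIC) for x in (a[130:270,400:540],b[240:380,280:420])]),cv2.COLOR_RGB2BGR))"
```

```text
t 6.5 pos [ 0.512  -0.0388  0.3302] xax [ 0.016  0.003 -1.   ] jaw 1.399 q [-0.31  0.26  1.22  0.01  1.65 -1.71] F [ 0.8  0.4 -0.1] w 0.625
cm [ -5.3   29.98 -23.02]
dyaw 0.20110631126516676
tilt fix rotvec [-0.003  0.016  0.   ]
```

View pics/c5.png

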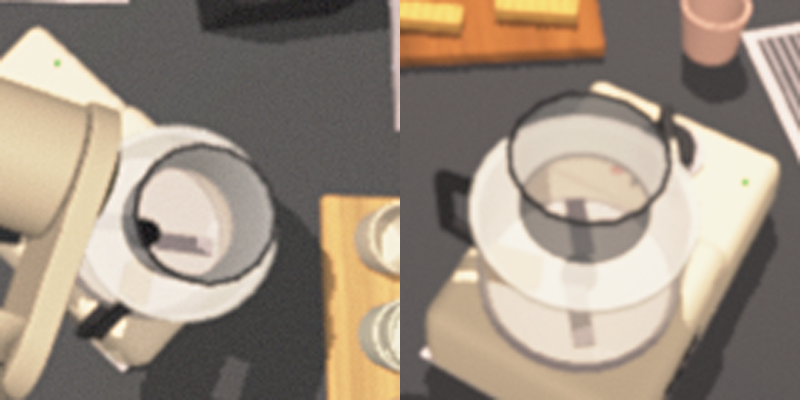

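No stub is visible in the bowl yet, so I'm looking more closely.

```bash
python3 -c "
from h import *
d=snap('wrist','w3.png')
a=load('top0.png')['pixels'];b=load('t3.png')['pixels'];c=load('side0.png')['pixels'];e=load('s3.png')['pixels']
f=lambda x:cv2.resize(x,(400,300),interpolation=cv2.INTER_CUBIC)
cv2.imwrite('pics/c6.png',cv2.cvtColor(np.vstack([np.hstack([f(a[160:265,410:550]),f(b[160:265,410:550])]),np.hstack([f(c[270:375,285:425]),f(e[270:375,285:425])])]),cv2.COLOR_RGB2BGR))"
```

```text
(no output)
```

View pics/c6.png

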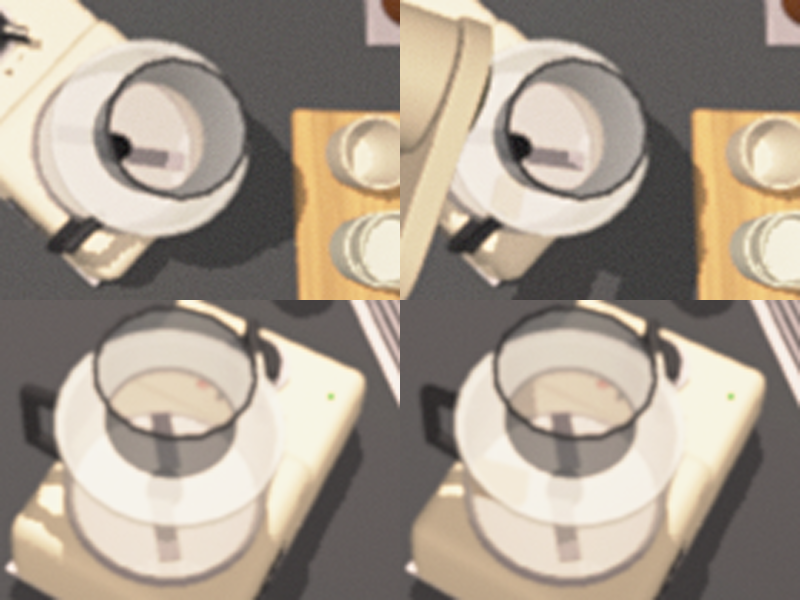

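View pics/w3.png

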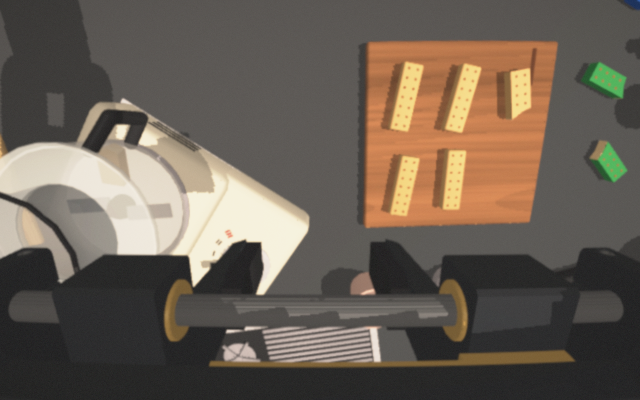

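View pics/t3.png

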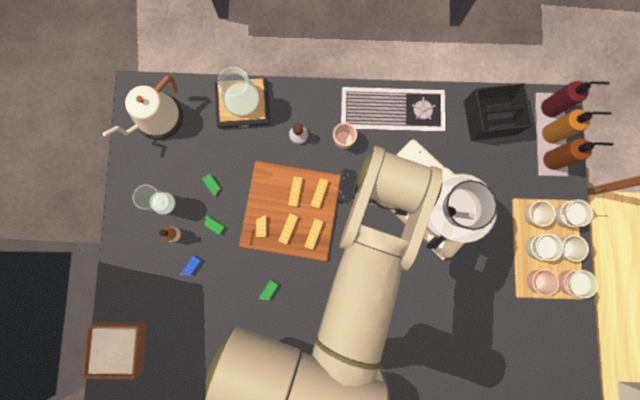

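```bash
python3 -c "
from h import *
d=load('t3.png');p=pt(d,446.8,228,.105);print(p,np.hypot(*(p[:2]-[.512,-.287])))
a=load('top0.png')['pixels'][190:260,420:500].astype(int);b=d['pixels'][190:260,420:500].astype(int)
D=np.clip(np.abs(a-b)*5,0,255).astype(np.uint8)
cv2.imwrite('pics/c7.png',np.hstack([cv2.resize(x[:,:,::-1],(400,350),interpolation=cv2.INTER_CUBIC) for x in (b.astype(np.uint8),D)]))
"
```

```text
[ 0.46279987 -0.2751855   0.105     ] 0.050598769837264836
```

View pics/c7.png

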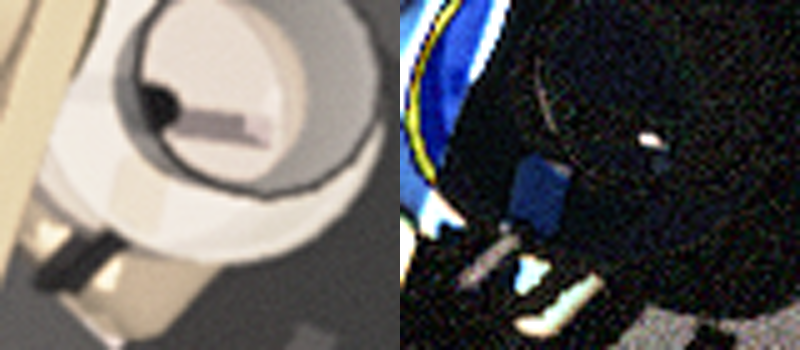

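The difference image shows the short stub as a faint tan piece under the clear lid at about (540,195) in c7, which puts it in the bowl roughly 50 mm from the axis. Next is the long stub.

Emit:
carry_out --rows '[{"fingers": 5.5, "slide": [-0.8, 5, -1], "twist": [0, 0.01, 0.04]}, {"fingers": 5.5, "slide": [-0.8, 5, -1], "twist": [0, 0, 0.04]}, {"fingers": 5.5, "slide": [-0.8, 5, -2], "twist": [0, 0, 0.04]}, {"fingers": 5.5, "slide": [-0.8, 5, -2], "twist": [0, 0, 0.04]}, {"fingers": 5.5, "slide": [-0.8, 5, -2], "twist": [0, 0, 0.04]}]'

```text
t: 7.15
tool_pos: [0.4768, 0.1933, 0.2553]
orientation: [0.711, -0.006, 0.703, 0.008]
wrist_force: [0.1, -0.2, 0.0]
gripper_width: 0.626
```

Emit:
carry_out --rows '[{"fingers": 5, "slide": [-0.5, 4, -4], "twist": [0, 0, 0]}, {"fingers": 5, "slide": [-0.5, 1, -4], "twist": [0, 0, 0]}, {"fingers": 5, "slide": [0, 0, -3], "twist": [0, 0, 0]}, {"fingers": 5, "slide": [0, 0, 0], "twist": [0, 0, 0]}, {"fingers": 5, "slide": [0, 0, 0], "twist": [0, 0, 0]}]'

```text
t: 7.65
tool_pos: [0.4681, 0.2401, 0.146]
orientation: [0.711, -0.007, 0.703, 0.008]
wrist_force: [0.3, -0.5, -0.3]
gripper_width: 0.567
```

```bash
python3 -c "
from h import *
where(.462,.262,.0195,1.6)
d=snap('wrist','w4.png')"
```

```text
t 7.65 pos [0.4681 0.2401 0.146 ] xax [ 0.011  0.001 -1.   ] jaw 1.591 q [ 0.25  0.42  1.52 -0.    1.19 -1.34] F [ 0.3 -0.5 -0.3] w 0.567
cm [ -0.61   2.19 -12.65]
dyaw 0.008829474889928024
tilt fix rotvec [-0.001  0.011  0.   ]
```

View pics/w4.png

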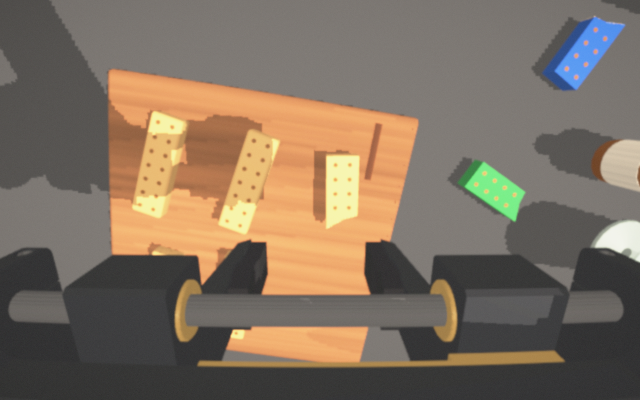

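```bash
python3 -c "
from h import *
d=load('w4.png');s=status.get_state();s['tool_pos']=np.array([.4681,.2401,.146])
P=[wpt(d,s,u,v,.032) for u,v in [(329,154),(359,154),(359,217),(327,228)]];print(np.round(P,4));m=(P[0]+P[1])/2;print(m+[.030,0,0])
where(m[0]+.030,m[1]+.001,.0195,1.6)"
```

```text
[[0.4297 0.2504 0.032 ]
 [0.4291 0.2753 0.032 ]
 [0.4843 0.2787 0.032 ]
 [0.4952 0.2508 0.032 ]]
[0.45938108 0.262881   0.032     ]
t 7.7 pos [0.4681 0.24   0.1461] xax [ 0.012  0.002 -1.   ] jaw 1.591 q [ 0.25  0.42  1.52 -0.    1.19 -1.34] F [ 1.   0.3 -0.5] w 0.564
cm [ -0.87   2.39 -12.66]
dyaw 0.009030849324358714
tilt fix rotvec [-0.002  0.012  0.   ]
```

The long stub is in w4 at (329–359, 154–228), which gives a grip point of about (0.461, 0.263) that agrees with the top view.

Emit:
carry_out --rows '[{"fingers": 5, "slide": [-0.6, 2.2, -3], "twist": [0, 0.01, 0.02]}, {"fingers": 5, "slide": [0, 0, -4], "twist": [0, 0, 0]}, {"fingers": 5, "slide": [0, 0, -2.5], "twist": [0, 0, 0]}, {"fingers": 5, "slide": [0, 0, 0], "twist": [0, 0, 0]}]'

```text
t: 8.1
tool_pos: [0.4685, 0.2613, 0.0563]
orientation: [0.713, -0.011, 0.701, 0.015]
wrist_force: [0.1, 0.1, -0.3]
gripper_width: 0.565
```

```bash
python3 -c "
from h import *
where(.461,.263,.0195,1.61)"
```

```text
t 8.1 pos [0.4685 0.2613 0.0563] xax [ 0.017  0.006 -1.   ] jaw 1.606 q [ 0.29  0.56  1.6   0.    0.97 -1.32] F [ 0.1  0.1 -0.3] w 0.565
cm [-0.75  0.17 -3.68]
dyaw 0.0037423991920304545
tilt fix rotvec [-0.006  0.017  0.   ]
```

Emit:
carry_out --rows '[{"fingers": 5, "slide": [-0.7, 0.2, -2], "twist": [-0.005, 0.015, 0]}, {"fingers": 5, "slide": [0, 0, -1], "twist": [0, 0, 0]}, {"fingers": 5, "slide": [0, 0, 0], "twist": [0, 0, 0]}]'

```text
t: 8.4
tool_pos: [0.466, 0.2629, 0.0313]
orientation: [0.711, -0.01, 0.703, 0.013]
wrist_force: [-0.4, 0.1, 0.5]
gripper_width: 0.566
```

```bash
python3 -c "
from h import *
where(.461,.263,.0195,1.61)"
```

```text
t 8.4 pos [0.466  0.2629 0.0313] xax [ 0.012  0.004 -1.   ] jaw 1.604 q [ 0.29  0.59  1.62  0.    0.91 -1.31] F [-0.4  0.1  0.5] w 0.566
cm [-0.5   0.01 -1.18]
dyaw 0.006340762414636769
tilt fix rotvec [-0.004  0.012  0.   ]
```

Emit:
carry_out --rows '[{"fingers": 5, "slide": [-0.4, 0, -0.9], "twist": [0, 0, 0]}, {"fingers": 5, "slide": [-0.1, 0, -0.4], "twist": [0, 0, 0]}, {"fingers": 1.5, "slide": [0, 0, 0], "twist": [0, 0, 0]}, {"fingers": 1.5, "slide": [0, 0, 0], "twist": [0, 0, 0]}, {"fingers": 1.5, "slide": [0, 0, 0], "twist": [0, 0, 0]}]'

```text
t: 8.9
tool_pos: [0.4632, 0.263, 0.0213]
orientation: [0.714, -0.009, 0.7, 0.013]
wrist_force: [0.1, -0.2, -0.4]
gripper_width: 0.319
```

Emit:
carry_out --rows '[{"fingers": 1.5, "slide": [0, 0, 0], "twist": [0, 0, 0]}, {"fingers": 1.5, "slide": [0, 0, 0], "twist": [0, 0, 0]}, {"fingers": 1.5, "slide": [0, 0, 0], "twist": [0, 0, 0]}, {"fingers": 1.5, "slide": [0, 0, 0.5], "twist": [0, 0, 0]}]'

```text
t: 9.3
tool_pos: [0.4632, 0.263, 0.0264]
orientation: [0.713, -0.01, 0.701, 0.013]
wrist_force: [-0.0, 0.5, -0.3]
gripper_width: 0.307
```

Emit:
carry_out --rows '[{"fingers": 1.5, "slide": [0, 0, 4], "twist": [0, 0, 0]}, {"fingers": 1.5, "slide": [0, 0, 5], "twist": [0, 0, 0]}, {"fingers": 1.5, "slide": [0, 0, 5], "twist": [0, 0, 0]}, {"fingers": 1.5, "slide": [0, -2, 5], "twist": [0, 0, 0]}, {"fingers": 1.5, "slide": [0.5, -3, 5], "twist": [0, 0, 0]}]'

```text
t: 9.8
tool_pos: [0.463, 0.2197, 0.257]
orientation: [0.71, -0.012, 0.704, 0.013]
wrist_force: [0.8, -0.2, 0.1]
gripper_width: 0.306
```

```bash
python3 -c "
from h import *
where(.512,-.287,.29,1.14)
d=snap('wrist','w5.png')"
```

```text
t 9.8 pos [0.463  0.2197 0.257 ] xax [ 0.008  0.003 -1.   ] jaw 1.606 q [ 0.21  0.3   1.37  0.    1.47 -1.4 ] F [ 0.8 -0.2  0.1] w 0.306
cm [  4.9  -50.67   3.3 ]
dyaw -0.4662988920372484
tilt fix rotvec [-0.003  0.008  0.   ]
```

View pics/w5.png

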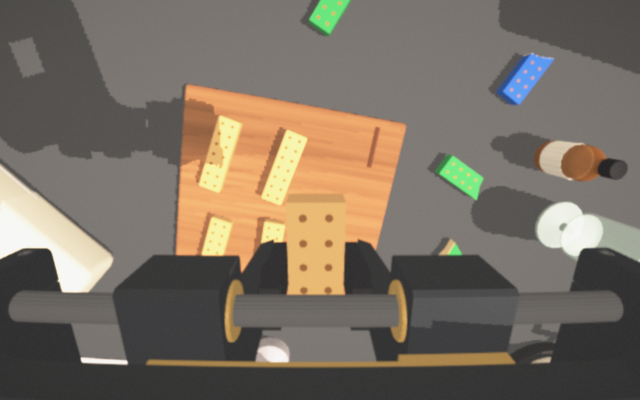

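The long stub is held between the pads, so I'm carrying it over while turning the jaws towards the dial heading.

Emit:
carry_out --rows '[{"fingers": 1.5, "slide": [0.5, -5, 2], "twist": [0, 0, -0.1]}, {"fingers": 1.5, "slide": [0.5, -5, 2], "twist": [0, 0, -0.1]}, {"fingers": 1.5, "slide": [0.5, -5, 1], "twist": [0, 0, -0.1]}, {"fingers": 1.5, "slide": [0.5, -5, 0], "twist": [0, 0, -0.1]}, {"fingers": 1.5, "slide": [0.5, -5, 0], "twist": [0, 0, -0.1]}]'

```text
t: 10.35
tool_pos: [0.4874, -0.0193, 0.313]
orientation: [0.697, 0.167, 0.677, -0.167]
wrist_force: [1.2, 0.2, -0.4]
gripper_width: 0.305
```

Emit:
carry_out --rows '[{"fingers": 1.5, "slide": [0.5, -5, 0], "twist": [0, 0, -0.1]}, {"fingers": 1.5, "slide": [0.5, -5, 0], "twist": [0, 0, -0.1]}, {"fingers": 1.5, "slide": [0.5, -5, 0], "twist": [0, 0, -0.1]}, {"fingers": 1.5, "slide": [0.5, -5, 0], "twist": [0, 0, -0.1]}, {"fingers": 1.5, "slide": [0.5, -4, 0], "twist": [0, 0, -0.1]}]'

```text
t: 10.85
tool_pos: [0.5098, -0.2611, 0.3139]
orientation: [0.631, 0.336, 0.61, -0.342]
wrist_force: [0.4, 0.2, 0.0]
gripper_width: 0.305
```

```bash
python3 -c "
from h import *
where(.512,-.287,.278,-.15)"
```

```text
t 10.85 pos [ 0.5098 -0.2611  0.3139] xax [ 0.022 -0.022 -1.   ] jaw 0.57 q [-0.68  0.37  1.1  -0.    1.64 -1.25] F [0.4 0.2 0. ] w 0.305
cm [ 0.22 -2.59 -3.59]
dyaw -0.7202060910376492
tilt fix rotvec [0.022 0.022 0.   ]
```

Emit:
carry_out --rows '[{"fingers": 1.5, "slide": [0.2, -2, -1], "twist": [0.02, 0.02, 0]}, {"fingers": 1.5, "slide": [0, -0.4, -1.5], "twist": [0, 0, 0]}, {"fingers": 1.5, "slide": [0, -0.2, -0.8], "twist": [0, 0, 0]}, {"fingers": 1.5, "slide": [0, 0, 0], "twist": [0, 0, 0]}, {"fingers": 1.5, "slide": [0, 0, 0], "twist": [0, 0, 0]}]'

```text
t: 11.35
tool_pos: [0.5109, -0.293, 0.2788]
orientation: [0.619, 0.342, 0.619, -0.343]
wrist_force: [-0.4, -0.8, -0.2]
gripper_width: 0.304
```

```bash
python3 -c "
from h import *
where(.512,-.287,.278,-.15)"
```

```text
t 11.35 pos [ 0.5109 -0.293   0.2788] xax [-0.    -0.001 -1.   ] jaw 0.56 q [-0.72  0.43  1.11 -0.    1.61 -1.28] F [-0.4 -0.8 -0.2] w 0.304
cm [ 0.11  0.6  -0.08]
dyaw -0.7103360951368481
tilt fix rotvec [ 0.001 -0.     0.   ]
```

Emit:
carry_out --rows '[{"fingers": 1.5, "slide": [0.1, 0.5, 0], "twist": [0, 0, 0]}, {"fingers": 5.5, "slide": [0, 0, 0], "twist": [0, 0, 0]}, {"fingers": 5.5, "slide": [0, 0, 0], "twist": [0, 0, 0]}, {"fingers": 5.5, "slide": [0, 0, 0], "twist": [0, 0, 0]}, {"fingers": 5.5, "slide": [0, 0, 0], "twist": [0, 0, 0]}]'

```text
t: 11.85
tool_pos: [0.5127, -0.2856, 0.2817]
orientation: [0.621, 0.341, 0.618, -0.342]
wrist_force: [-0.7, 0.1, -1.1]
gripper_width: 0.62
```

Emit:
carry_out --rows '[{"fingers": 5, "slide": [0, 0, 3], "twist": [0, 0, 0]}, {"fingers": 5, "slide": [0, 4, 2], "twist": [0, 0, -0.1]}, {"fingers": 5, "slide": [0, 5, 0], "twist": [0, 0, -0.1]}, {"fingers": 5, "slide": [0, 5, 0], "twist": [0, 0, -0.1]}, {"fingers": 5, "slide": [0, 5, 0], "twist": [0, 0, -0.1]}]'

```text
t: 12.35
tool_pos: [0.5118, -0.0963, 0.3319]
orientation: [0.535, 0.464, 0.533, -0.464]
wrist_force: [1.1, 0.7, 0.4]
gripper_width: 0.569
```

Emit:
carry_out --rows '[{"fingers": 4, "slide": [0, 4, 0], "twist": [0, 0, -0.1]}, {"fingers": 4, "slide": [0, 4, 0], "twist": [0, 0, -0.1]}, {"fingers": 4, "slide": [0, 0, 0], "twist": [0, 0, -0.1]}, {"fingers": 4, "slide": [0, 0, 0], "twist": [0, 0, 0]}]'

```text
t: 12.75
tool_pos: [0.5104, -0.0074, 0.3334]
orientation: [0.458, 0.54, 0.455, -0.539]
wrist_force: [-0.3, -1.3, 0.8]
gripper_width: 0.453
```

```bash
python3 -c "
from h import *
where(.63,-.159,.16,-.15)
a=snap('top','t4.png')['pixels'];b=snap('side','s4.png')['pixels'];snap('wrist','w6.png')
f=lambda x:cv2.resize(x,(400,300),interpolation=cv2.INTER_CUBIC)
cv2.imwrite('pics/c8.png',cv2.cvtColor(np.hstack([f(a[160:265,410:550]),f(b[270:375,285:425])]),cv2.COLOR_RGB2BGR))"
```

```text
t 12.75 pos [ 0.5104 -0.0074  0.3334] xax [ 0.004 -0.003 -1.   ] jaw -0.167 q [-0.25  0.26  1.21 -0.    1.67 -0.08] F [-0.3 -1.3  0.8] w 0.453
cm [ 11.96 -15.16 -17.34]
dyaw 0.016528506949154975
tilt fix rotvec [0.003 0.004 0.   ]
```

View pics/c8.png

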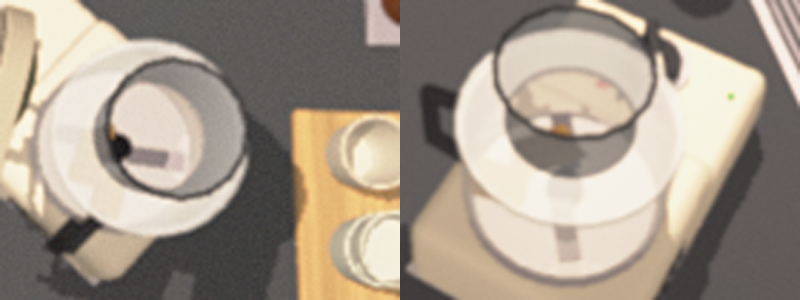

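View pics/w6.png

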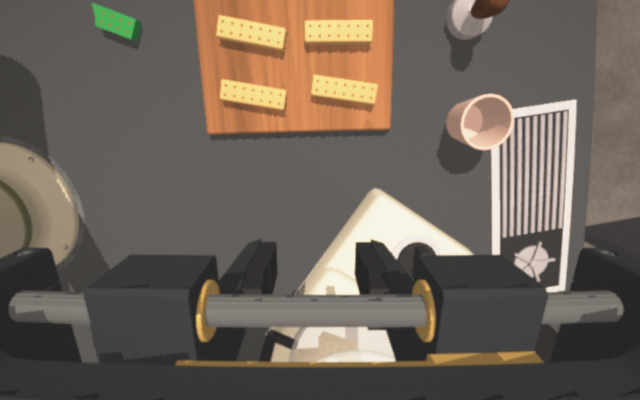

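```bash
python3 -c "
from h import *
out=[]
for A,B,r in [('top0.png','t4.png',(170,255,415,500)),('side0.png','s4.png',(270,380,290,400))]:
    a=load(A)['pixels'][r[0]:r[1],r[2]:r[3]].astype(int);b=load(B)['pixels'][r[0]:r[1],r[2]:r[3]].astype(int)
    D=np.clip(np.abs(a-b)*5,0,255)
    out.append(np.hstack([cv2.resize(x.astype(np.uint8)[:,:,::-1],(300,300),interpolation=cv2.INTER_CUBIC) for x in (b,D)]))
cv2.imwrite('pics/c9.png',np.vstack(out))"
```

```text
(no output)
```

View pics/c9.png

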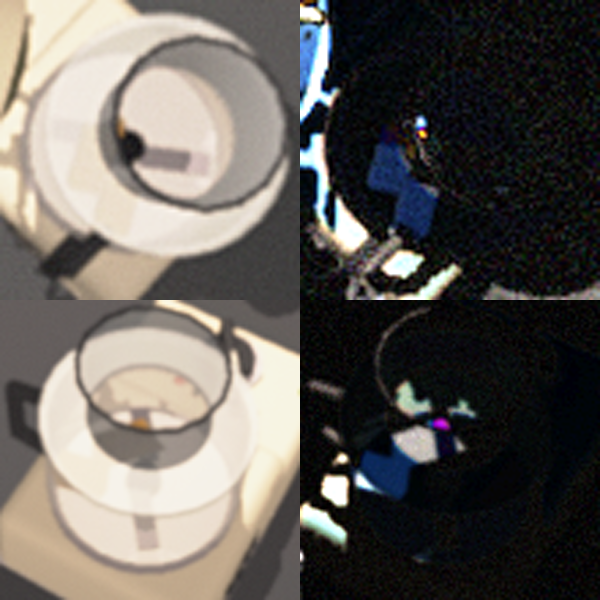

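```bash
python3 -c "
from h import *
d=load('t4.png')
for u,v in [(415+98*85/300,170+160*85/300),(415+115*85/300,170+210*85/300)]:
  for z in (.105,.13): p=pt(d,u,v,z);print(p.round(3),np.hypot(*(p[:2]-[.5117,-.2867])))
# dial in wrist w6
s=status.get_state();w=load('w6.png');print(wpt(w,s,416,258,.083))
a=load('s4.png')['pixels'];cv2.imwrite('pics/c10.png',cv2.cvtColor(cv2.resize(a[220:400,270:440],None,fx=3.3,fy=3.3,interpolation=cv2.INTER_CUBIC),cv2.COLOR_RGB2BGR))"
```

```text
[ 0.499 -0.264  0.105] 0.025986625133965616
[ 0.496 -0.256  0.13 ] 0.03405260006925472
[ 0.459 -0.277  0.105] 0.0539155780944748
[ 0.457 -0.269  0.13 ] 0.05748955938282737
[ 0.6312495  -0.15223214  0.083     ]
```

Both broken pieces are in the bowl, about 54 mm and 30 mm from the axis. Next I'll hover over the dial for a close look at its bar.

Emit:
carry_out --rows '[{"fingers": 4, "slide": [3, -3.5, 0], "twist": [0, 0, 0]}, {"fingers": 4, "slide": [3, -3.5, -2], "twist": [0, 0, 0]}, {"fingers": 4, "slide": [3, -3.5, -3], "twist": [0, 0, 0]}, {"fingers": 4, "slide": [2, -3, -4], "twist": [0, 0, 0]}, {"fingers": 4, "slide": [0, 0, -2], "twist": [0, 0, 0]}]'

```text
t: 13.4
tool_pos: [0.6184, -0.147, 0.2292]
orientation: [0.463, 0.54, 0.454, -0.536]
wrist_force: [0.9, 0.4, -0.4]
gripper_width: 0.454
```

Emit:
carry_out --rows '[{"fingers": 4, "slide": [0, 0, 0], "twist": [0, 0, 0]}, {"fingers": 4, "slide": [0, 0, 0], "twist": [0, 0, 0]}]'

```text
t: 13.6
tool_pos: [0.6175, -0.1494, 0.2261]
orientation: [0.46, 0.539, 0.456, -0.538]
wrist_force: [0.9, -0.3, 0.7]
gripper_width: 0.456
```

```bash
python3 -c "
from h import *
where(.63,-.159,.20,-.15)
snap('wrist','w7.png')
where(.63,-.159,.20,-.15)"
```

```text
t 13.6 pos [ 0.6175 -0.1494  0.2261] xax [ 0.006 -0.003 -1.   ] jaw -0.161 q [-0.42  0.54  1.07 -0.    1.53 -0.26] F [ 0.9 -0.3  0.7] w 0.456
cm [ 1.25 -0.96 -2.61]
dyaw 0.010898904684542687
tilt fix rotvec [0.003 0.006 0.   ]
t 13.65 pos [ 0.6175 -0.1492  0.2263] xax [ 0.006 -0.003 -1.   ] jaw -0.161 q [-0.42  0.54  1.07 -0.    1.53 -0.26] F [ 0.2 -0.4  0. ] w 0.457
cm [ 1.25 -0.98 -2.63]
dyaw 0.01077008787249456
tilt fix rotvec [0.003 0.006 0.   ]
```

View pics/w7.png

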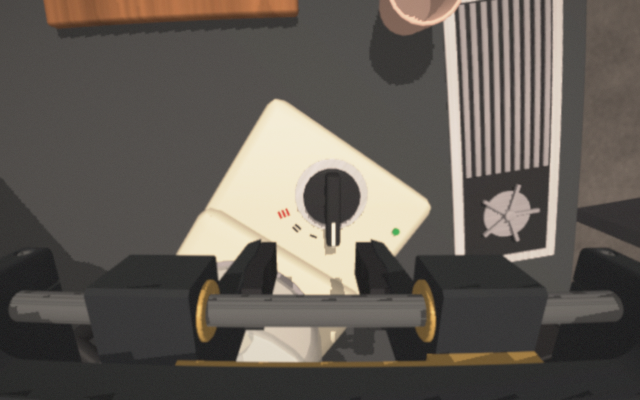

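w7 shows the dial skirt centred at about (331,197) and the bar running straight down the picture from (333,173) to (333,245), square to the jaws.

```bash
python3 -c "
from h import *
s=status.get_state();w=load('w7.png')
a=wpt(w,s,333,172,.109);b=wpt(w,s,333,245,.109);print('skirt',wpt(w,s,331,197,.083),a,b,np.linalg.norm(a-b))
v=b-a;an=np.arctan2(v[1],v[0]);print('ang',an,'axis',a[:2]+.026*v[:2]/np.linalg.norm(v))
where(.63,-.157,.089,an+np.pi/2)"
```

```text
skirt [ 0.63266836 -0.15715151  0.083     ] [ 0.6371382  -0.12863471  0.109     ] [ 0.62742204 -0.19541666  0.109     ] 0.06748505214645016
ang -1.7152734368338332 axis [ 0.63339485 -0.15436383]
t 13.65 pos [ 0.6175 -0.1492  0.2263] xax [ 0.006 -0.003 -1.   ] jaw -0.161 q [-0.42  0.54  1.07 -0.    1.53 -0.26] F [ 0.2 -0.4  0. ] w 0.457
cm [  1.25  -0.78 -13.73]
dyaw 0.016292977833558098
tilt fix rotvec [0.003 0.006 0.   ]
```

Emit:
carry_out --rows '[{"fingers": 4, "slide": [1.4, -0.8, -3], "twist": [0, 0, 0.01]}, {"fingers": 4, "slide": [0, 0, -3], "twist": [0, 0, 0]}, {"fingers": 4, "slide": [0, 0, -2], "twist": [0, 0, 0]}, {"fingers": 4, "slide": [0, 0, 0], "twist": [0, 0, 0]}, {"fingers": 4, "slide": [0, 0, 0], "twist": [0, 0, 0]}]'

```text
t: 14.15
tool_pos: [0.634, -0.1569, 0.1546]
orientation: [0.47, 0.539, 0.455, -0.532]
wrist_force: [0.3, -0.7, 1.0]
gripper_width: 0.453
```

```bash
python3 -c "
from h import *
where(.632,-.1575,.089,-.145)"
```

```text
t 14.15 pos [ 0.634  -0.1569  0.1546] xax [ 0.021 -0.01  -1.   ] jaw -0.146 q [-0.42  0.62  1.14 -0.    1.37 -0.28] F [ 0.3 -0.7  1. ] w 0.453
cm [-0.2  -0.06 -6.56]
dyaw 0.000886592860901203
tilt fix rotvec [0.01  0.021 0.   ]
```

Emit:
carry_out --rows '[{"fingers": 4, "slide": [-0.2, 0, -2], "twist": [0.01, 0.02, 0]}, {"fingers": 4, "slide": [0, 0, -2], "twist": [0, 0.005, 0]}, {"fingers": 4, "slide": [0, 0, -1], "twist": [0, 0, 0]}, {"fingers": 4, "slide": [0, 0, 0], "twist": [0, 0, 0]}]'

```text
t: 14.55
tool_pos: [0.6331, -0.1571, 0.1064]
orientation: [-0.463, -0.535, -0.462, 0.535]
wrist_force: [0.7, 0.1, -0.2]
gripper_width: 0.456
```

```bash
python3 -c "
from h import *
where(.632,-.1575,.089,-.145)"
```

```text
t 14.55 pos [ 0.6331 -0.1571  0.1064] xax [ 0.001 -0.002 -1.   ] jaw -0.145 q [-0.42  0.67  1.18 -0.    1.29 -0.28] F [ 0.7  0.1 -0.2] w 0.456
cm [-0.11 -0.04 -1.74]
dyaw -0.0001968252060611242
tilt fix rotvec [0.002 0.001 0.   ]
```

Emit:
carry_out --rows '[{"fingers": 4, "slide": [-0.1, 0, -1.2], "twist": [0, 0, 0]}, {"fingers": 4, "slide": [0, 0, -0.5], "twist": [0, 0, 0]}, {"fingers": 4, "slide": [0, 0, 0], "twist": [0, 0, 0]}]'

```text
t: 14.85
tool_pos: [0.6325, -0.1573, 0.0893]
orientation: [0.464, 0.535, 0.461, -0.535]
wrist_force: [1.4, 0.1, 0.3]
gripper_width: 0.46
```

```bash
python3 -c "
from h import *
where(.632,-.1575,.089,-.145)
snap('wrist','w8.png')"
```

```text
t 14.85 pos [ 0.6325 -0.1573  0.0893] xax [ 0.003 -0.002 -1.   ] jaw -0.145 q [-0.42  0.68  1.2  -0.    1.25 -0.28] F [1.4 0.1 0.3] w 0.46
cm [-0.05 -0.02 -0.03]
dyaw -0.00033121438470273823
tilt fix rotvec [0.002 0.003 0.   ]
```

View pics/w8.png

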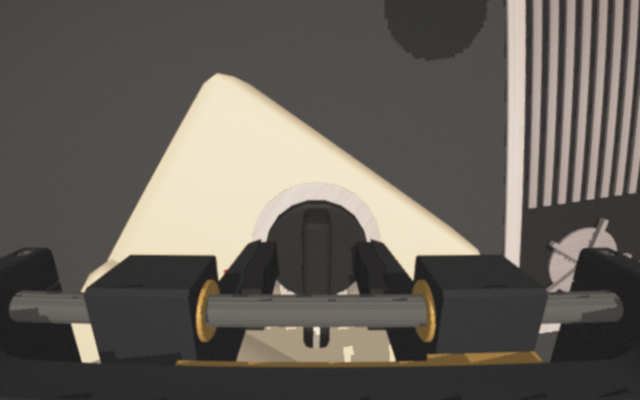

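The bar sits centred between the fingers, so I'm closing.

Emit:
carry_out --rows '[{"fingers": 0, "slide": [0, 0, 0], "twist": [0, 0, 0]}, {"fingers": 0, "slide": [0, 0, 0], "twist": [0, 0, 0]}, {"fingers": 0, "slide": [0, 0, 0], "twist": [0, 0, 0]}, {"fingers": 0, "slide": [0, 0, 0], "twist": [0, 0, 0]}, {"fingers": 0, "slide": [0, 0, 0], "twist": [0, 0, 0]}]' --squeeze 40

```text
t: 15.4
tool_pos: [0.6328, -0.1575, 0.0908]
orientation: [0.464, 0.535, 0.461, -0.534]
wrist_force: [1.8, 0.0, -1.3]
gripper_width: 0.146
```

Emit:
carry_out --rows '[{"fingers": 0, "slide": [0, 0, 0], "twist": [0, 0, 0]}, {"fingers": 0, "slide": [0, 0, 0], "twist": [0, 0, -0.1]}, {"fingers": 0, "slide": [0, 0, 0], "twist": [0, 0, -0.1]}]'

```text
t: 15.7
tool_pos: [0.6329, -0.1575, 0.0908]
orientation: [0.407, 0.58, 0.403, -0.579]
wrist_force: [-0.0, -1.1, 0.1]
gripper_width: 0.144
```

```bash
python3 -c "
from h import *
where(.632,-.1575,.089,-1.345)"
```

```text
t 15.7 pos [ 0.6329 -0.1575  0.0908] xax [ 0.004 -0.004 -1.   ] jaw -0.35 q [-0.42  0.68  1.2  -0.    1.25 -0.07] F [-0.  -1.1  0.1] w 0.144
cm [-0.09  0.   -0.18]
dyaw -0.9952076830646899
tilt fix rotvec [0.004 0.004 0.   ]
```

Turning well, so I'm continuing.

Emit:
carry_out --rows '[{"fingers": 0, "slide": [0, 0, 0], "twist": [0, 0, -0.1]}, {"fingers": 0, "slide": [0, 0, 0], "twist": [0, 0, -0.1]}, {"fingers": 0, "slide": [0, 0, 0], "twist": [0, 0, -0.1]}, {"fingers": 0, "slide": [0, 0, 0], "twist": [0, 0, -0.1]}, {"fingers": 0, "slide": [0, 0, 0], "twist": [0, 0, -0.1]}]'

```text
t: 16.2
tool_pos: [0.633, -0.1576, 0.0908]
orientation: [-0.245, -0.664, -0.241, 0.664]
wrist_force: [-0.3, -1.0, 0.4]
gripper_width: 0.14
```

Emit:
carry_out --rows '[{"fingers": 0, "slide": [0, 0, 0], "twist": [0, 0, -0.1]}, {"fingers": 0, "slide": [0, 0, 0], "twist": [0, 0, -0.1]}, {"fingers": 0, "slide": [0, 0, 0], "twist": [0, 0, -0.1]}, {"fingers": 0, "slide": [0, 0, 0], "twist": [0, 0, -0.1]}, {"fingers": 0, "slide": [0, 0, 0], "twist": [0, 0, 0]}]'

```text
t: 16.7
tool_pos: [0.633, -0.1577, 0.0908]
orientation: [-0.102, -0.699, -0.098, 0.701]
wrist_force: [-0.2, -0.8, -0.1]
gripper_width: 0.141
```

```bash
python3 -c "
from h import *
where(.632,-.1575,.089,-1.345)
print(status.get_state()['ft_torque'])
snap('wrist','w9.png');snap('top','t9.png')
cv2.imwrite('pics/c11.png',cv2.resize(cv2.imread('pics/t9.png')[130:270,360:510],None,fx=4,fy=4))"
```

```text
t 16.7 pos [ 0.633  -0.1577  0.0908] xax [-0.002 -0.006 -1.   ] jaw -1.287 q [-0.42  0.68  1.2  -0.01  1.26  0.87] F [-0.2 -0.8 -0.1] w 0.141
cm [-0.1   0.02 -0.18]
dyaw -0.05795409917932748
tilt fix rotvec [ 0.006 -0.002  0.   ]
[0.04971187 0.16934247 0.05617761]
```

View pics/w9.png

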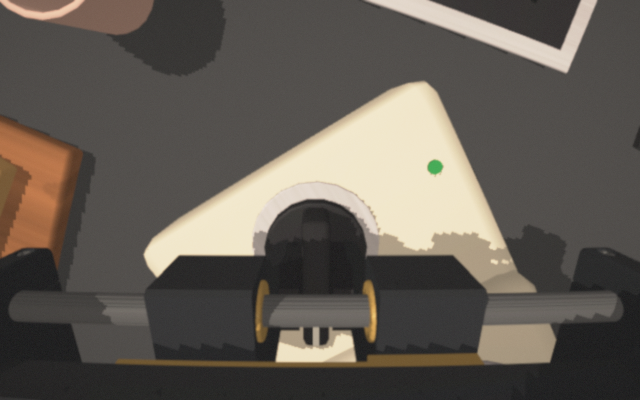

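View pics/c11.png

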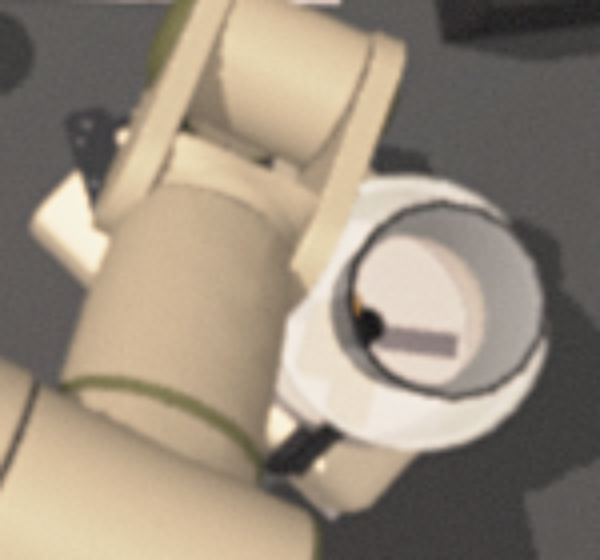

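The bar has followed the jaws and still sits straight between the pads. The dial is now at about 1.14 rad, so I'll nudge it to the notch and settle.

Emit:
carry_out --rows '[{"fingers": 0, "slide": [0, 0, 0], "twist": [0, 0, -0.07]}, {"fingers": 0, "slide": [0, 0, 0], "twist": [0, 0, -0.01]}, {"fingers": 0, "slide": [0, 0, 0], "twist": [0, 0, 0]}, {"fingers": 0, "slide": [0, 0, 0], "twist": [0, 0, 0]}, {"fingers": 0, "slide": [0, 0, 0], "twist": [0, 0, 0]}]'

```text
t: 17.3
tool_pos: [0.633, -0.1578, 0.0908]
orientation: [-0.078, -0.702, -0.074, 0.704]
wrist_force: [-1.1, -0.9, -1.1]
gripper_width: 0.142
```

Emit:
carry_out --rows '[{"fingers": 0, "slide": [0, 0, 0], "twist": [0, 0, 0]}, {"fingers": 0, "slide": [0, 0, 0], "twist": [0, 0, 0]}, {"fingers": 0, "slide": [0, 0, 0], "twist": [0, 0, 0]}, {"fingers": 0, "slide": [0, 0, 0], "twist": [0, 0, 0]}, {"fingers": 0, "slide": [0, 0, 0], "twist": [0, 0, 0]}]'

```text
t: 17.8
tool_pos: [0.633, -0.1578, 0.0908]
orientation: [-0.079, -0.702, -0.075, 0.704]
wrist_force: [0.0, -0.6, -0.3]
gripper_width: 0.141
```

```bash
python3 -c "
from h import *
where(.632,-.1575,.089,-1.345)
snap('wrist','w10.png');snap('side','s10.png')
where()"
```

```text
t 17.8 pos [ 0.633  -0.1578  0.0908] xax [-0.002 -0.006 -1.   ] jaw -1.353 q [-0.42  0.68  1.2  -0.01  1.26  0.93] F [ 0.  -0.6 -0.3] w 0.141
cm [-0.1   0.03 -0.18]
dyaw 0.007641409488933881
tilt fix rotvec [ 0.006 -0.002  0.   ]
t 17.9 pos [ 0.633  -0.1578  0.0908] xax [-0.002 -0.006 -1.   ] jaw -1.353 q [-0.42  0.68  1.2  -0.01  1.26  0.93] F [-0.  -1.4 -0.6] w 0.146
tilt fix rotvec [ 0.006 -0.002  0.   ]
```

View pics/w10.png

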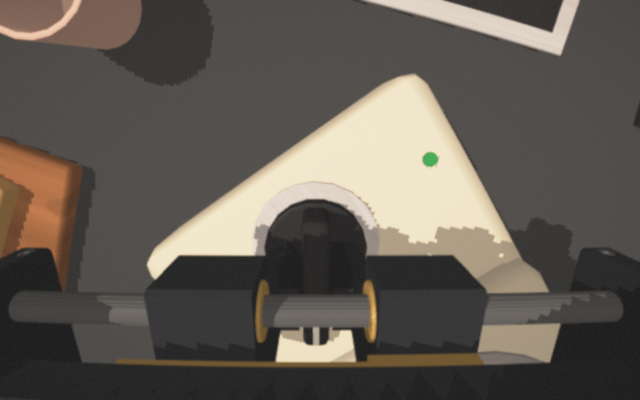

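View pics/s10.png

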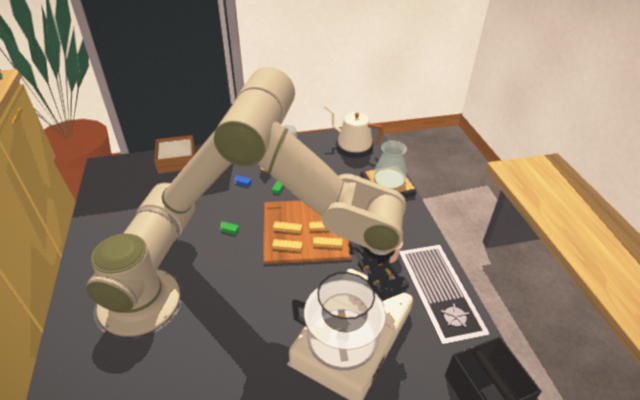

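The dial is at about 1.21 rad, gripped and steady. The four whole fingers are still on the board, so I'm handing in.

```bash
python3 -c "
from h import *
print(manip.sign_off())"
```

```text
the job is handed in; nothing more can be done
None
```

I dropped both broken shortbread fingers down the chute into the bowl, then turned the dial to the third click. The job was handed in at about 18 s with the gripper still holding the dial there. The hand-in reports no verdict, so I don't know how it was scored.

- **Broken fingers:** The comparison pictures show both in the bowl, the short one about 54 mm from the axis and the long one about 30 mm. The first picture after each drop was unclear through the clear lid, so I confirmed both with difference images. I judged their depth from the picture and did not measure it.
- **Dial:** The jaws turned 1.21 rad with the bar still straight between the pads, and the pose did not change over the last half second. I have no direct reading of the dial angle, so that figure comes from the jaw turn. The grip was set to 40 N, with the fingers about 13 mm apart on the bar.
- **Everything else:** The last pictures show the four whole fingers on the board in the same rows. I never came near the glass, dropper bottle, cup or tamper, but I did not measure their positions afterwards.

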